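# Put the mixed-up specimens back in their own trays

### The job

The three specimens on the curator's desk are lying in each other's trays. Put each in the middle of its own tray, right side up: the ammonite in the round dish, the vertebra in the square tray and the limb bone lengthwise in the oblong tray, using the empty grey mat as the place where one specimen waits meanwhile. Set every specimen down rather than dropping it, and leave the jar, the hand lens and the brush where they are.

Things in the scene. Friction and masses are not known exactly. Their poses are not given: they have to be found in the camera images.
- ammonite: Loose light brown fossil ammonite lying flat, a round disc 54 mm in diameter and 30 mm high with a spiral ridge on top; its side is upright from 8 to 22 mm above its underside. 0.1 to 0.2 kg. Origin: centre of its underside; z up.
- bone: Loose pale limb bone lying flat, 122 mm long, with a straight round shaft 20 mm in diameter (25 mm over its two collars, 20 to 40 mm from the middle) and a two-knobbed end 54 mm wide and 32 mm high at each end. Shaft axis 17 mm above its underside. 0.08 to 0.17 kg. Origin: below the middle of the shaft, level with the underside; x along the bone, z up.
- vertebra: Loose tan vertebra standing on its flat face: a round spool-shaped body 40 mm in diameter at the waist, 44 mm at the ends and 36 mm high, from whose back an arch with two side wings and a spine reaches out to 55 mm in its +x direction; the wings lie 30 to 45 mm from the spool's axis in x and span 93 mm in y; grip the spool across y, where its sides are clear. 0.08 to 0.15 kg. Origin: centre of the spool's underside; z up.
- round_dish: Fixed round cardboard dish, 148 mm across outside, about 138 mm inside, floor lined dark grey, its top 4 mm above the table, rim 12 mm above the table. Origin: centre of its underside, on the table.
- oblong_tray: Fixed oblong cardboard tray, 170 mm (its x) by 115 mm (its y) outside, walls 4 mm thick, floor lined dark grey, its top 4 mm above the table, rim 12 mm above the table. Origin: centre of its underside, on the table.
- square_tray: Fixed square cardboard tray, 132 mm by 132 mm outside, walls 4 mm thick, floor lined dark grey, its top 4 mm above the table, rim 12 mm above the table. Origin: centre of its underside, on the table.
- mat: Fixed flat mid-grey mat without a rim, 120 mm by 120 mm, its top 6 mm above the table; empty at the start. Origin: centre of its underside, on the table.
- jar: Loose glass jar with a black cap, 44 mm in diameter, 60 mm high, standing; leave it alone. Origin: centre of its underside.
- lens: Loose hand lens lying flat: steel ring 74 mm across, 10 mm high, with a thin black handle reaching 109 mm from the ring's centre in its -x direction; leave it alone. Origin: below the ring's centre, on the table.
- brush: Loose flat brush, 150 mm long, 42 mm wide and 20 mm high, lying on the table along its x; leave it alone. Origin: about its middle, on the table.
Mind the look-alikes: they are no part of the job. Leave any blue look-alike of the bone alone.

How it is judged:
By the outcome, as a careful person would: the job done as asked, in the order asked, and still so for the second after the job is handed in, with the robot touching nothing.
It also fails if it takes over 96 s, if anything falls off the work surface, if the arm or the gripper's body presses on something with over 40 N, if the wrist force passes 120 N, or if a joint passes its speed limit or range.

### The arm

A 6-joint arm with a two-finger parallel gripper is mounted at the origin on the work surface. World frame = base frame: x ahead of the robot, y to its left, z up, the work surface at z = 0. Lengths are in m, angles in rad, forces in N, time in s.
With the tool pointing down it reaches from about 0.3 to 0.775 m from the base axis. Payload 14.6 kg.
Tool frame: the origin (TCP) lies on the centre line of the jaws, within the pads' length; the fingertips stand 19 mm ahead of it and the grasp point (between the pads) is the TCP; z points along the fingers, y is the line along which they close (so a half turn about z gives the same grasp; the last joint's range is limited). The gripper opens to 85 mm and grips with 20 to 120 N. Pads are 22 mm wide; open, the fingers measure 114 mm over their backs; the gripper's body (76 mm by 85 mm) begins 54 mm behind the grasp point. The pads swing forward as they close: fully open they stand 13 mm farther back than shut.
Start: joints at [-1.209, 0.3, 1.521, -0, 1.321, -0.067], TCP at [0.229, -0.5, 0.25] pointing down, gripper open.
Joint ranges: [-3.03, 3.03], [-0.79, 2.21], [0.23, 2.52], [-1.04, 4.18], [0, 3.07], [-2.55, 2.55]. Speed limits (rad/s): [2.22, 2.22, 2.57, 3.14, 3.14, 3.14].

### API

Orientations are given as a rotation vector (axis times angle).
In Python, from bench import get_state, get_image, camera_params, finish_job gives the robot as it stands.
- The arm moves only by the shell command python3 -m pendant 'ROWS' [FORCE]. ROWS is JSON, a list of rows, each an object with "angular": the turn, a rotation vector about the tool's x, y, z in degrees, a list of three; "offset": the shift along the tool's x, y, z in cm, a list of three; "grip": the opening, from 0 (shut) to 1 (fully open). A call has exactly 8 rows; each row is the pose to reach, as a shift and turn from the pose commanded when the call began, along the tool's axes at that moment; what a row does not reach only later rows make up. A row lasts 1/12 s, in which the tool goes at most 41.7 mm and 7.16 degrees, less where a joint would pass 70% of its speed; a pose out of reach is approached as far as the arm can. A call with a gripper value outside its range is refused whole. The fingers move at their own pace and stop on an object; FORCE is the grip in N (left out, the last holds). Time passes only in rows, so rows that repeat a pose let the fingers close, or fill a call up. It gives the time, the measured TCP pose, the force, the opening and the grip force at its end, in the units of the state.
- get_state(): the state, without advancing time (a new reading comes with each control period).
- get_image(name): name is "scene" or "top" or "wrist"; returns (picture, depth): 400x640x3 uint8, red, green, blue; 400x640 float32, m along the optical axis (not along the pixel's ray), 0 where there is no reading.
- camera_params(name): a dict with "mtx" (3x3 intrinsics, pixels), "rvec" (rotation vector, rad) and "tvec" (3), from world to camera coordinates, as OpenCV has them; the wrist camera has in their place "tool_from_camera" (4x4, takes a point from camera to tool coordinates, whose origin is the TCP and whose axes are the flange's). Camera axes: x right, y down, z forward; pixel columns grow to the right and rows downward; lengths in m; the calibration is good to about 2 mm. A picture is of the moment at which its call begins: read the wrist's pose just before it. camera_params takes no time and is no camera call.
- finish_job(): hands the job in; it is judged then, once.
The state is a dict: "t": time; "qpos": joint angles; "joint_vel": joint speeds; "tau": joint torques, N m; "tcp_pos": TCP position; "tcp_rot": TCP orientation; "ft_force": force on the tool from outside, world axes, zero at the start; "ft_torque": the same for the moment, N m; "gripper_width": finger opening in m; "grip_force": force on a finger pad.
Only numpy, scipy, OpenCV 4.12 (cv2) and the standard library are available. Lean on these libraries where they do the work, as an engineer would, in place of code of your own. Each camera call takes 0.05 s, during which the arm holds its last target. There are 200 camera calls.

## Working session

There is one attempt and no reset: what is moved stays moved. The work goes in short steps, Python scripts to look and compute and a shell command to move; the robot and the scene stay as the last step left them, time stands still between calls to the robot, and variables do not carry over. Pictures are saved under pics/ and viewed, at most 14 in all, crops included, and the job is handed in when it is done.

```bash
mkdir -p pics; ls; python3 - <<'E'
from bench import *
import cv2,numpy as np
for n in ("top","scene"):
    p,d=get_image(n); cv2.imwrite(f"pics/{n}0.png",p[:,:,::-1]); np.savez(f"{n}0.npz",p=p,d=d)
    c=camera_params(n); print(n,c)
print(camera_params("wrist")); print(get_state())
E
```

```text
pics
top {'mtx': array([[462.17564297,   0.        , 314.86714253],
       [  0.        , 462.17564297, 200.71527848],
       [  0.        ,   0.        ,   1.        ]]), 'rvec': array([ 2.14207619, -2.19933526,  0.10142928]), 'tvec': array([0.02357975, 0.491669  , 1.06225768])}
scene {'mtx': array([[494.51765268,   0.        , 318.79182875],
       [  0.        , 494.51765268, 196.73953185],
       [  0.        ,   0.        ,   1.        ]]), 'rvec': array([ 1.24044657,  2.44389119, -0.77502511]), 'tvec': array([ 0.28998407, -0.28879024,  1.64278929])}
{'mtx': array([[303.7659949 ,   0.        , 321.20915574],
       [  0.        , 303.7659949 , 202.98539615],
       [  0.        ,   0.        ,   1.        ]]), 'tool_from_camera': array([[-1.50684447e-04, -9.57472493e-01, -2.88524525e-01,
         7.29557066e-02],
       [ 9.99999983e-01, -1.14389525e-04, -1.42655536e-04,
         1.72799497e-04],
       [ 1.03584568e-04, -2.88524542e-01,  9.57472495e-01,
        -1.22867955e-01],
       [ 0.00000000e+00,  0.00000000e+00,  0.00000000e+00,
         1.00000000e+00]])}
{'t': 0.1, 'qpos': array([-1.20859771e+00,  3.00461317e-01,  1.52152963e+00, -2.99355620e-06,
        1.32067743e+00, -6.66061363e-02]), 'joint_vel': array([-6.20416709e-04,  2.49951461e-06, -3.59295721e-04, -1.17660403e-03,
        7.06415542e-04, -6.86561529e-04]), 'tau': array([ 1.35480826e-03, -5.44371951e+01, -3.62366366e+01, -7.70974657e-05,
        3.00346226e-03,  3.93985397e-05]), 'tcp_pos': array([ 0.22860842, -0.5000323 ,  0.24974843]), 'tcp_rot': array([-3.06862240e+00, -6.68191178e-01,  2.53249300e-04]), 'ft_force': array([ 0.0742166 , -0.16450194,  0.39795378]), 'ft_torque': array([ 0.03140975,  0.04949216, -0.00381571]), 'grip_force': 0.0, 'gripper_width': 0.08535607858804811}
```

View pics/top0.png

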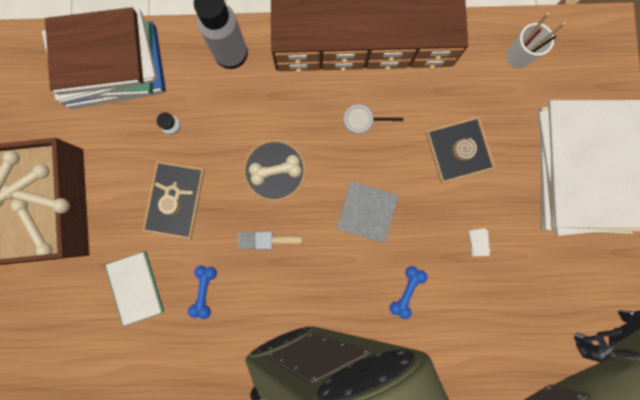

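View pics/scene0.png

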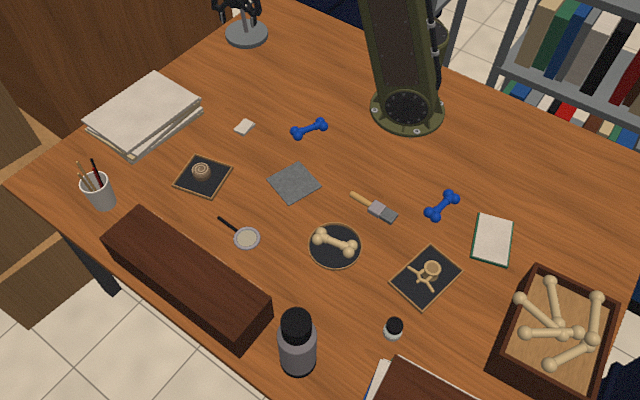

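The top view shows the bone in the round dish (275,170), the vertebra in the oblong tray (173,200), the ammonite in the square tray (460,149), and the empty mat at (368,212). The blue bones, jar (168,123), lens (358,119) and brush (268,240) stay put. The scene view agrees.

```bash
cat > h.py <<'E'
import cv2,numpy as np
from scipy.spatial.transform import Rotation as R
from bench import *
def cam(n,st=None):
    c=camera_params(n)
    if n=="wrist":
        T=np.eye(4);T[:3,:3]=R.from_rotvec(st["tcp_rot"]).as_matrix();T[:3,3]=st["tcp_pos"]
        T=T@c["tool_from_camera"]; return c["mtx"],T[:3,:3],T[:3,3]
    r=cv2.Rodrigues(c["rvec"])[0]; return c["mtx"],r.T,-r.T@c["tvec"]
def plane(C,px,z):
    K,Rm,o=C; px=np.atleast_2d(px).astype(float)
    d=np.c_[px,np.ones(len(px))]@np.linalg.inv(K).T@Rm.T
    return o+d*((z-o[2])/d[:,2])[:,None]
def cloud(C,d):
    K,Rm,o=C; v,u=np.mgrid[:d.shape[0],:d.shape[1]]
    p=np.stack([(u-K[0,2])/K[0,0]*d,(v-K[1,2])/K[1,1]*d,d],-1)
    return p@Rm.T+o
def deltas(st,target,yaw_y=None):
    """tool-axis shift (cm) to target; turn about tool z (deg) so closing line y has world yaw yaw_y (deg)"""
    M=R.from_rotvec(st["tcp_rot"]).as_matrix()
    s=M.T@(np.array(target)-st["tcp_pos"])*100; a=None
    if yaw_y is not None:
        v=M.T@[np.cos(np.radians(yaw_y)),np.sin(np.radians(yaw_y)),0]
        a=(np.degrees(np.arctan2(-v[0],v[1]))+90)%180-90
    return s.round(2),a
E
python3 - <<'E'
from h import *
f=np.load("top0.npz");p,d=f["p"],f["d"];C=cam("top");print("cam",C[2]);X=cloud(C,d)
hsv=cv2.cvtColor(p,cv2.COLOR_RGB2HSV)
def show(name,m,z):
    c=max(cv2.findContours(m.astype(np.uint8),0,2)[0],key=cv2.contourArea)
    w=plane(C,c[:,0],z)[:,:2]*1000
    r=cv2.minAreaRect(w.astype(np.float32)); print(name,"px",c[:,0].mean(0).round(),"rect",np.round(r[0],1),np.round(r[1],1),round(r[2],1))
for n,(u,v,r),z in (("round",(275,170,36),.004),("oblong",(173,200,48),.004),("square",(460,149,42),.004),("mat",(368,212,40),.006)):
    m=np.zeros(p.shape[:2],bool);m[v-r:v+r,u-r:u+r]=1
    g=m&(hsv[...,1]<70)&(hsv[...,2]<175 if n=="mat" else hsv[...,2]<95)
    if n!="mat": 
        h=cv2.convexHull(max(cv2.findContours(g.astype(np.uint8),0,2)[0],key=cv2.contourArea)); g=np.zeros(p.shape[:2],np.uint8);cv2.fillPoly(g,[h],1)
    show(n,g,z)
    if n!="mat":
        s=(cv2.erode(g,np.ones((3,3)))>0)&(hsv[...,2]>120)
        zz=X[s][:,2]; print("   spec z",np.percentile(zz,[5,50,95]).round(3))
        show("   spec",s,{"round":.02,"oblong":.035,"square":.03}[n])
for n,(u,v) in (("jar",(168,123)),("lens",(358,119)),("brush",(268,240)),("table",(320,290))): print(n,X[v,u].round(3),plane(C,(u,v),0).round(3))
E
```

```text
cam [0.38793923 0.00906696 1.10458441]
round px [271. 154.] rect [609.  112.3] [113.3  51.5] 88.5
   spec z [0.005 0.027 0.032]
   spec px [254. 164.] rect [585.1 151.7] [21.4  2.4] 88.5
oblong px [173. 199.] rect [506.4 350.7] [101.8 158. ] 79.1
   spec z [0.004 0.035 0.043]
   spec px [168. 196.] rect [506.2 339.2] [84.9 74.9] 88.5
square px [460. 149.] rect [ 609.7 -343.3] [121.6 120.1] 14.0
   spec z [0.027 0.035 0.039]
   spec px [464. 149.] rect [ 605.1 -346.9] [48.8 53.7] 5.7
mat px [367. 212.] rect [ 465.  -113.5] [119.8 119.4] 72.2
jar [0.678 0.345 0.061] [[0.695 0.364 0.   ]]
lens [ 0.69  -0.099  0.006] [[ 0.692 -0.1    0.   ]]
brush [0.403 0.123 0.018] [[0.403 0.125 0.   ]]
table [ 0.283  0.004 -0.002] [[0.283 0.004 0.   ]]
```

```bash
python3 - <<'E'
from h import *
f=np.load("top0.npz");p,d=f["p"],f["d"];C=cam("top");X=cloud(C,d)
hsv=cv2.cvtColor(p,cv2.COLOR_RGB2HSV)
m=np.zeros(p.shape[:2],bool);m[136:204,241:309]=1
g=m&(hsv[...,1]<70)&(hsv[...,2]<95); g=cv2.morphologyEx(g.astype(np.uint8),cv2.MORPH_OPEN,np.ones((3,3)))
w=plane(C,np.argwhere(g)[:,::-1],.004)[:,:2].astype(np.float32)*1000
print("dish",cv2.minEnclosingCircle(w))
s=m&(X[...,2]>.015)&(hsv[...,2]>120); w=X[s][:,:2].astype(np.float32)*1000
print("bone",s.sum(),cv2.minAreaRect(w))
m[:]=0;m[160:238,140:206]=1;s=m&(X[...,2]>.012)&(hsv[...,2]>120);print("vert",cv2.minAreaRect(X[s][:,:2].astype(np.float32)*1000))
st=get_state();M=R.from_rotvec(st["tcp_rot"]).as_matrix();print(M.round(2))
for y in (59,-31): print(y,deltas(st,(.605,-.347,.18),y))
E
```

```text
dish ((571.4540405273438, 106.8962173461914), 65.41143035888672)
bone 763 ((507.1128845214844, 98.88822937011719), (267.6370544433594, 132.10325622558594), 10.734827995300293)
vert ((477.6490478515625, 202.1764373779297), (413.1908874511719, 169.6027069091797), 79.0931167602539)
[[ 0.91  0.42 -0.  ]
 [ 0.42 -0.91  0.  ]
 [ 0.   -0.   -1.  ]]
59 (array([40.59,  1.74,  6.98]), np.float64(55.568761182952244))
-31 (array([40.59,  1.74,  6.98]), np.float64(-34.43127100924622))
```

```bash
python3 -m pendant '[{"offset":[4,0.2,0],"angular":[0,0,-7],"grip":0.8},{"offset":[8,0.4,0],"angular":[0,0,-14],"grip":0.8},{"offset":[12,0.6,1],"angular":[0,0,-21],"grip":0.8},{"offset":[16,0.8,2],"angular":[0,0,-28],"grip":0.8},{"offset":[20,1,3],"angular":[0,0,-34.4],"grip":0.8},{"offset":[24,1.1,4],"angular":[0,0,-34.4],"grip":0.8},{"offset":[28,1.3,5],"angular":[0,0,-34.4],"grip":0.8},{"offset":[32,1.5,6],"angular":[0,0,-34.4],"grip":0.8}]' 40
python3 -c "
from h import *
print(deltas(get_state(),(.605,-.347,.18),-31))"
```

```text
t: 0.77
tcp_pos: [0.5276, -0.3795, 0.1894]
tcp_rot: [-2.734, -1.546, 0.0]
ft_force: [0.2, -1.3, 0.7]
gripper_width: 0.0684
grip_force: 0.0
(array([6.78, 4.96, 0.94]), np.float64(-0.025130340173532772))
```

```bash
python3 -m pendant '[{"offset":[2.5,1.8,0.3],"angular":[0,0,0],"grip":0.8},{"offset":[5,3.6,0.6],"angular":[0,0,0],"grip":0.8},{"offset":[6.78,4.96,0.94],"angular":[0,0,0],"grip":0.8},{"offset":[6.78,4.96,0.94],"angular":[0,0,0],"grip":0.8},{"offset":[6.78,4.96,0.94],"angular":[0,0,0],"grip":0.8},{"offset":[6.78,4.96,0.94],"angular":[0,0,0],"grip":0.8},{"offset":[6.78,4.96,0.94],"angular":[0,0,0],"grip":0.8},{"offset":[6.78,4.96,0.94],"angular":[0,0,0],"grip":0.8}]'
python3 - <<'E'
from h import *
st=get_state();p,d=get_image("wrist");cv2.imwrite("pics/w1.png",p[:,:,::-1]);np.savez("w1.npz",p=p,d=d)
C=cam("wrist",st);X=cloud(C,d);print("cam",C[2],"table/floor z",np.percentile(X[...,2][d>0],[5,50]))
s=(X[...,2]>.018)&(X[...,2]<.045)&(np.hypot(X[...,0]-.605,X[...,1]+.347)<.04)
w=X[s][:,:2].astype(np.float32);print(s.sum(),cv2.minEnclosingCircle(w),np.percentile(X[s][:,2],[5,95]),np.argwhere(s).mean(0))
hsv=cv2.cvtColor(p,cv2.COLOR_RGB2HSV);g=((hsv[...,1]<70)&(hsv[...,2]<95)&(abs(X[...,2]-.004)<.006)&(np.hypot(X[...,0]-.61,X[...,1]+.343)<.1)).astype(np.uint8)
g=cv2.morphologyEx(g,cv2.MORPH_OPEN,np.ones((5,5)))
print("square",cv2.minAreaRect(plane(C,np.argwhere(g)[:,::-1],.004)[:,:2].astype(np.float32)*1000))
E
```

```text
t: 1.43
tcp_pos: [0.6027, -0.349, 0.1813]
tcp_rot: [2.735, 1.544, 0.0]
ft_force: [-0.5, -0.1, 0.3]
gripper_width: 0.0683
grip_force: 0.0
cam [ 0.64018994 -0.28641276  0.30418095] table/floor z [-0.00186346 -0.00033381]
2561 ((0.6065657138824463, -0.3464939296245575), 0.02716924622654915) [0.026391   0.03650827] [186.83053495 323.82311597]
square ((608.8224487304688, -341.9095458984375), (123.37541961669922, 123.14231872558594), 13.865941047668457)
```

View pics/w1.png

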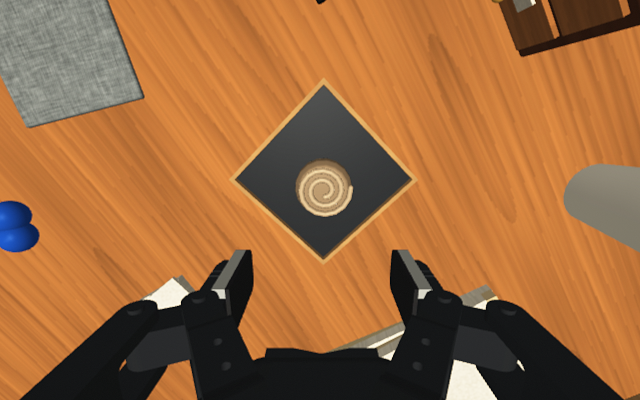

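The wrist view shows the ammonite at pixel (324,187), with measured radius 27.2 mm, and the square tray around it at 123 mm inside. Both match the given sizes.

```bash
python3 -c "
from h import *
print(deltas(get_state(),(.6065,-.3465,.023),-31))"
```

```text
(array([ 0.4 ,  0.19, 15.83]), np.float64(-0.09434039511717174))
```

```bash
python3 -m pendant '[{"offset":[0.4,0.19,4],"angular":[0,0,0],"grip":0.8},{"offset":[0.4,0.19,8],"angular":[0,0,0],"grip":0.8},{"offset":[0.4,0.19,12],"angular":[0,0,0],"grip":0.8},{"offset":[0.4,0.19,14],"angular":[0,0,0],"grip":0.8},{"offset":[0.4,0.19,15],"angular":[0,0,0],"grip":0.8},{"offset":[0.4,0.19,15.8],"angular":[0,0,0],"grip":0.8},{"offset":[0.4,0.19,15.8],"angular":[0,0,0],"grip":0.8},{"offset":[0.4,0.19,15.8],"angular":[0,0,0],"grip":0.8}]' 40
python3 -m pendant '[{"offset":[0,0,0],"angular":[0,0,0],"grip":0.4},{"offset":[0,0,0],"angular":[0,0,0],"grip":0.4},{"offset":[0,0,0],"angular":[0,0,0],"grip":0.4},{"offset":[0,0,0],"angular":[0,0,0],"grip":0.4},{"offset":[0,0,0],"angular":[0,0,0],"grip":0.4},{"offset":[0,0,0],"angular":[0,0,0],"grip":0.4},{"offset":[0,0,0],"angular":[0,0,0],"grip":0.4},{"offset":[0,0,0],"angular":[0,0,0],"grip":0.4}]' 40
```

```text
t: 2.15
tcp_pos: [0.6076, -0.3464, 0.0245]
tcp_rot: [2.733, 1.545, 0.002]
ft_force: [0.1, 0.3, -0.2]
gripper_width: 0.0684
grip_force: 0.0
t: 2.82
tcp_pos: [0.6079, -0.3464, 0.0252]
tcp_rot: [2.732, 1.545, 0.002]
ft_force: [-0.7, 0.1, 5.8]
gripper_width: 0.0521
grip_force: 42.3
```

```bash
python3 -m pendant '[{"offset":[0,0,-1],"angular":[0,0,0],"grip":0.4},{"offset":[0,0,-4],"angular":[0,0,0],"grip":0.4},{"offset":[0,0,-8],"angular":[0,0,0],"grip":0.4},{"offset":[0,0,-8],"angular":[0,0,0],"grip":0.4},{"offset":[0,0,-8],"angular":[0,0,0],"grip":0.4},{"offset":[0,0,-8],"angular":[0,0,0],"grip":0.4},{"offset":[0,0,-8],"angular":[0,0,0],"grip":0.4},{"offset":[0,0,-8],"angular":[0,0,0],"grip":0.4}]' 40
python3 -c "
from h import *
print(deltas(get_state(),(.465,-.1135,.028),-31))"
```

```text
t: 3.48
tcp_pos: [0.6066, -0.3455, 0.1016]
tcp_rot: [-2.733, -1.545, 0.002]
ft_force: [-0.2, 0.3, -1.3]
gripper_width: 0.0516
grip_force: 42.8
(array([ 12.58, -24.08,   7.41]), np.float64(-0.03351270600437317))
```

```bash
python3 -m pendant '[{"offset":[1.6,-3,0],"angular":[0,0,0],"grip":0.4},{"offset":[3.4,-6.5,0],"angular":[0,0,0],"grip":0.4},{"offset":[5.2,-10,0],"angular":[0,0,0],"grip":0.4},{"offset":[7,-13.5,0],"angular":[0,0,0],"grip":0.4},{"offset":[8.9,-17,0],"angular":[0,0,0],"grip":0.4},{"offset":[10.7,-20.5,0],"angular":[0,0,0],"grip":0.4},{"offset":[12,-23,1],"angular":[0,0,0],"grip":0.4},{"offset":[12.58,-24.08,2],"angular":[0,0,0],"grip":0.4}]' 40
python3 -m pendant '[{"offset":[0,0,1],"angular":[0,0,0],"grip":0.4},{"offset":[0,0,2.5],"angular":[0,0,0],"grip":0.4},{"offset":[0,0,3.5],"angular":[0,0,0],"grip":0.4},{"offset":[0,0,4.3],"angular":[0,0,0],"grip":0.4},{"offset":[0,0,4.8],"angular":[0,0,0],"grip":0.4},{"offset":[0,0,5],"angular":[0,0,0],"grip":0.4},{"offset":[0,0,5],"angular":[0,0,0],"grip":0.4},{"offset":[0,0,5],"angular":[0,0,0],"grip":0.4}]' 40
```

```text
t: 4.15
tcp_pos: [0.4637, -0.1113, 0.0825]
tcp_rot: [-2.733, -1.548, 0.001]
ft_force: [0.3, -0.4, -2.5]
gripper_width: 0.0519
grip_force: 43.0
t: 4.82
tcp_pos: [0.4658, -0.1141, 0.0331]
tcp_rot: [2.735, 1.546, 0.0]
ft_force: [1.2, -0.6, -1.5]
gripper_width: 0.0517
grip_force: 43.0
```

```bash
python3 -m pendant '[{"offset":[0,0,0.2],"angular":[0,0,0],"grip":0.4},{"offset":[0,0,0.3],"angular":[0,0,0],"grip":0.4},{"offset":[0,0,0.4],"angular":[0,0,0],"grip":0.4},{"offset":[0,0,0.5],"angular":[0,0,0],"grip":0.4},{"offset":[0,0,0.6],"angular":[0,0,0],"grip":0.4},{"offset":[0,0,0.6],"angular":[0,0,0],"grip":0.4},{"offset":[0,0,0.6],"angular":[0,0,0],"grip":0.4},{"offset":[0,0,0.6],"angular":[0,0,0],"grip":0.4}]' 40
```

```text
t: 5.48
tcp_pos: [0.4657, -0.1139, 0.0272]
tcp_rot: [2.735, 1.546, 0.0]
ft_force: [-2.5, 1.4, 6.3]
gripper_width: 0.0518
grip_force: 43.8
```

```bash
python3 -m pendant '[{"offset":[0,0,0],"angular":[0,0,0],"grip":0.8},{"offset":[0,0,0],"angular":[0,0,0],"grip":0.8},{"offset":[0,0,0],"angular":[0,0,0],"grip":0.8},{"offset":[0,0,0],"angular":[0,0,0],"grip":0.8},{"offset":[0,0,-1.5],"angular":[0,0,0],"grip":0.8},{"offset":[0,0,-5],"angular":[0,0,0],"grip":0.8},{"offset":[0,0,-9],"angular":[0,0,0],"grip":0.8},{"offset":[0,0,-13],"angular":[0,0,0],"grip":0.8}]' 40
python3 - <<'E'
from h import *
st=get_state();print(st["qpos"].round(2),deltas(st,(.49,.335,.2),79))
p,d=get_image("wrist");C=cam("wrist",st);X=cloud(C,d)
s=(X[...,2]>.018)&(X[...,2]<.045)&(np.hypot(X[...,0]-.465,X[...,1]+.1135)<.04)
print(cv2.minEnclosingCircle(X[s][:,:2].astype(np.float32)),np.percentile(X[s][:,2],[5,95]))
E
```

```text
t: 6.15
tcp_pos: [0.465, -0.1137, 0.1582]
tcp_rot: [-2.734, -1.546, 0.001]
ft_force: [0.8, -0.3, 1.2]
gripper_width: 0.0684
grip_force: 0.0
[-0.32  0.25  1.82  0.    1.08  0.23] (array([ 39.73, -21.  ,  -4.17]), np.float64(69.96533655223772))
((0.46543046832084656, -0.11419061571359634), 0.02683485671877861) [0.02784878 0.03852381]
```

```bash
python3 -m pendant '[{"offset":[3,-1.6,-4],"angular":[0,0,-7],"grip":0.9},{"offset":[6,-3.2,-4],"angular":[0,0,-14],"grip":0.9},{"offset":[9.5,-5,-4],"angular":[0,0,-21],"grip":0.9},{"offset":[13,-6.9,-4],"angular":[0,0,-28],"grip":0.9},{"offset":[16.5,-8.7,-4],"angular":[0,0,-35],"grip":0.9},{"offset":[20,-10.5,-4],"angular":[0,0,-42],"grip":0.9},{"offset":[23.5,-12.4,-4],"angular":[0,0,-49],"grip":0.9},{"offset":[27,-14.2,-4],"angular":[0,0,-56],"grip":0.9}]'
python3 -c "
from h import *
st=get_state();print(st['qpos'].round(2),deltas(st,(.49,.335,.2),79))"
```

```text
t: 6.87
tcp_pos: [0.4827, 0.1928, 0.1969]
tcp_rot: [1.68, 2.654, 0.0]
ft_force: [0.8, -0.7, -0.6]
gripper_width: 0.0765
grip_force: 0.0
[ 0.31  0.28  1.67  0.    1.19 -0.13] (array([12.55,  6.74, -0.31]), np.float64(-53.67874607244699))
```

```bash
python3 -m pendant '[{"offset":[3,1.6,0],"angular":[0,0,-7],"grip":0.9},{"offset":[6,3.2,0],"angular":[0,0,-14],"grip":0.9},{"offset":[9,4.8,0],"angular":[0,0,-21],"grip":0.9},{"offset":[11,6,0],"angular":[0,0,-28],"grip":0.9},{"offset":[12,6.5,0],"angular":[0,0,-35],"grip":0.9},{"offset":[12.5,6.7,0],"angular":[0,0,-42],"grip":0.9},{"offset":[12.5,6.7,0],"angular":[0,0,-49],"grip":0.9},{"offset":[12.5,6.7,0],"angular":[0,0,-53.7],"grip":0.9}]'
python3 - <<'E'
from h import *
st=get_state();p,d=get_image("wrist");cv2.imwrite("pics/w2.png",p[:,:,::-1]);np.savez("w2.npz",p=p,d=d,r=st["tcp_rot"],t=st["tcp_pos"])
C=cam("wrist",st);X=cloud(C,d);hsv=cv2.cvtColor(p,cv2.COLOR_RGB2HSV)
near=np.hypot(X[...,0]-.506,X[...,1]-.35)<.1
g=((hsv[...,1]<70)&(hsv[...,2]<95)&(abs(X[...,2]-.004)<.006)&near).astype(np.uint8);g=cv2.morphologyEx(g,cv2.MORPH_OPEN,np.ones((5,5)))
print("oblong",cv2.minAreaRect(plane(C,np.argwhere(g)[:,::-1],.004)[:,:2].astype(np.float32)*1000))
s=(X[...,2]>.034)&(X[...,2]<.05)&near; print(np.percentile(X[s][:,2],[5,50,95]))
w=X[s][:,:2]*1000; print("top pts",len(w),w.min(0),w.max(0)); print(st["tcp_pos"])
s=(X[...,2]>.012)&(X[...,2]<.05)&near&(hsv[...,2]>110)
print(cv2.minAreaRect((X[s][:,:2]*1000).astype(np.float32)))
E
```

```text
t: 7.53
tcp_pos: [0.4909, 0.3327, 0.1964]
tcp_rot: [-0.298, -3.127, 0.0]
ft_force: [0.2, 0.2, -1.0]
gripper_width: 0.0766
grip_force: 0.0
oblong ((506.173828125, 347.8050842285156), (106.58015441894531, 159.71701049804688), 79.07312774658203)
[0.03805299 0.039373   0.04058147]
top pts 1586 [470.1897071  330.83669846] [536.66712041 373.65305335]
[0.49087312 0.33274809 0.19644243]
((504.99627685546875, 348.3232421875), (114.44784545898438, 168.6913604736328), 79.09115600585938)
```

View pics/w2.png

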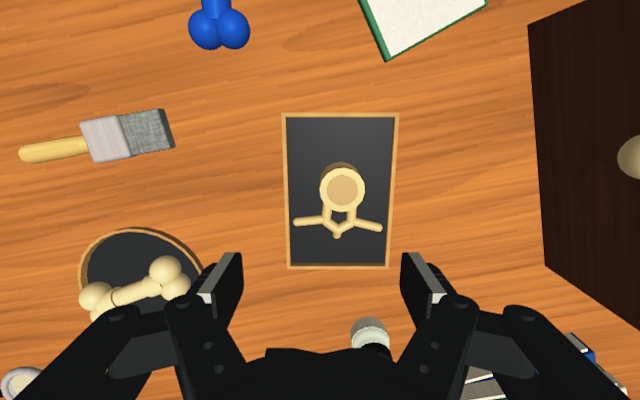

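The vertebra's spool shows at pixel (342,188) and its wings at (295–382, 225), pointing toward the far end of the oblong tray. The jar is at (370,335), clear of the descent.

```bash
cat > vert.py <<'E'
from h import *
def vert(C,p,d,c0):
    X=cloud(C,d);hsv=cv2.cvtColor(p,cv2.COLOR_RGB2HSV)
    near=np.hypot(X[...,0]-c0[0],X[...,1]-c0[1])<.085
    s=((X[...,2]>.036)&(X[...,2]<.048)&near).astype(np.uint8)
    o=cv2.morphologyEx(s,cv2.MORPH_OPEN,cv2.getStructuringElement(2,(23,23)))
    n=cv2.connectedComponentsWithStats(o);i=1+np.argmax(n[2][1:,4]);w=X[n[1]==i][:,:2]
    c,r=cv2.minEnclosingCircle(w.astype(np.float32)); c=np.array(c)
    a=(X[...,2]>.012)&(X[...,2]<.05)&near&(hsv[...,2]>120)&(hsv[...,1]>40)
    q=X[a][:,:2]-c;f=np.hypot(q[:,0],q[:,1]);q=q[(f>.032)&(f<.062)]
    v=q.mean(0); ev=np.linalg.eigh(np.cov(q.T))[1][:,1]; y=np.degrees(np.arctan2(ev[1],ev[0]))
    print("spool",c.round(4),"r",r,"xdir",np.degrees(np.arctan2(v[1],v[0])),"wing line",y,"span",np.ptp(q@ev),len(q))
E
python3 - <<'E'
from vert import *
f=np.load("w2.npz");st=dict(tcp_rot=f["r"],tcp_pos=f["t"]);C=cam("wrist",st)
vert(C,f["p"],f["d"],(.506,.348))
print(plane(C,[(342,188),(295,222),(382,229)],.04))
E
```

```text
spool [0.4915 0.3523] r 0.02154935523867607 xdir -14.68295036457362 wing line 78.49214216479548 span 0.11407305406588508 874
[[0.49001914 0.35244351 0.04      ]
 [0.51506502 0.30145821 0.04      ]
 [0.53845989 0.38408852 0.04      ]]
```

```bash
sed -i 's/>.012)/>.02)/' vert.py; python3 - <<'E'
from vert import *
f=np.load("w2.npz");st=dict(tcp_rot=f["r"],tcp_pos=f["t"]);C=cam("wrist",st)
vert(C,f["p"],f["d"],(.506,.348))
for a in (74,76): print(deltas(get_state(),(.491,.3523,.024),a))
E
```

```text
spool [0.4915 0.3523] r 0.02154935523867607 xdir -15.989929824573165 wing line 74.88050792676604 span 0.0918056983591192 838
(array([ 0.36,  1.95, 17.25]), np.float64(5.3054724482660305))
(array([ 0.36,  1.95, 17.25]), np.float64(3.305472439982779))
```

```bash
python3 -m pendant '[{"offset":[0.36,1.95,3],"angular":[0,0,4.4],"grip":0.7},{"offset":[0.36,1.95,6],"angular":[0,0,4.4],"grip":0.7},{"offset":[0.36,1.95,9],"angular":[0,0,4.4],"grip":0.7},{"offset":[0.36,1.95,12],"angular":[0,0,4.4],"grip":0.7},{"offset":[0.36,1.95,12],"angular":[0,0,4.4],"grip":0.7},{"offset":[0.36,1.95,12],"angular":[0,0,4.4],"grip":0.7},{"offset":[0.36,1.95,12],"angular":[0,0,4.4],"grip":0.7},{"offset":[0.36,1.95,12],"angular":[0,0,4.4],"grip":0.7}]' 30
python3 -c "
from h import *
print(deltas(get_state(),(.491,.3523,.025),75))"
```

```text
t: 8.25
tcp_pos: [0.4923, 0.3526, 0.0793]
tcp_rot: [0.431, 3.109, 0.003]
ft_force: [-0.1, 0.7, 0.4]
gripper_width: 0.0594
grip_force: 0.0
(array([ 0.13, -0.08,  5.43]), np.float64(-0.7712521526478042))
```

```bash
python3 -m pendant '[{"offset":[0.1,-0.1,2],"angular":[0,0,-0.7],"grip":0.7},{"offset":[0.1,-0.1,3.5],"angular":[0,0,-0.7],"grip":0.7},{"offset":[0.1,-0.1,4.7],"angular":[0,0,-0.7],"grip":0.7},{"offset":[0.1,-0.1,5.3],"angular":[0,0,-0.7],"grip":0.7},{"offset":[0.1,-0.1,5.3],"angular":[0,0,-0.7],"grip":0.7},{"offset":[0.1,-0.1,5.3],"angular":[0,0,-0.7],"grip":0.7},{"offset":[0.1,-0.1,5.3],"angular":[0,0,-0.7],"grip":0.3},{"offset":[0.1,-0.1,5.3],"angular":[0,0,-0.7],"grip":0.3}]' 30
python3 -m pendant '[{"offset":[0,0,0],"angular":[0,0,0],"grip":0.3},{"offset":[0,0,0],"angular":[0,0,0],"grip":0.3},{"offset":[0,0,0],"angular":[0,0,0],"grip":0.3},{"offset":[0,0,0],"angular":[0,0,0],"grip":0.3},{"offset":[0,0,0],"angular":[0,0,0],"grip":0.3},{"offset":[0,0,0],"angular":[0,0,0],"grip":0.3},{"offset":[0,0,0],"angular":[0,0,0],"grip":0.3},{"offset":[0,0,0],"angular":[0,0,0],"grip":0.3}]' 30
```

```text
t: 8.92
tcp_pos: [0.4907, 0.3517, 0.0252]
tcp_rot: [0.411, 3.113, 0.002]
ft_force: [-3.2, -1.3, 4.8]
gripper_width: 0.0418
grip_force: 29.6
t: 9.58
tcp_pos: [0.4907, 0.3517, 0.0253]
tcp_rot: [0.411, 3.113, 0.002]
ft_force: [-2.4, -0.3, 5.3]
gripper_width: 0.0421
grip_force: 29.7
```

```bash
python3 -m pendant '[{"offset":[0,0,-1],"angular":[0,0,0],"grip":0.3},{"offset":[0,0,-3],"angular":[0,0,0],"grip":0.3},{"offset":[0,0,-6],"angular":[0,0,0],"grip":0.3},{"offset":[0,0,-9],"angular":[0,0,0],"grip":0.3},{"offset":[0,0,-12],"angular":[0,0,0],"grip":0.3},{"offset":[0,0,-12],"angular":[0,0,0],"grip":0.3},{"offset":[0,0,-12],"angular":[0,0,0],"grip":0.3},{"offset":[0,0,-12],"angular":[0,0,0],"grip":0.3}]' 40
python3 - <<'E'
from h import *
st=get_state();p,d=get_image("top");cv2.imwrite("pics/t2.png",cv2.resize(p[90:270,100:420,::-1],None,fx=2,fy=2))
# square centre, vertebra yaw from -15.5 to -76.1 => closing 14
c=np.array([.6088,-.3419]);print(st['qpos'].round(2),deltas(st,(*c,.15),14))
print("direction along vertebra x after:",np.cos(np.radians(-76)),np.sin(np.radians(-76)))
E
```

```text
t: 10.25
tcp_pos: [0.4899, 0.3512, 0.1438]
tcp_rot: [-0.411, -3.114, 0.0]
ft_force: [0.3, -0.4, -2.2]
gripper_width: 0.0414
grip_force: 40.5
[ 0.56  0.52  1.47  0.    1.15 -0.75] (array([-29.47, -63.86,  -0.61]), np.float64(60.96627840076343))
direction along vertebra x after: 0.24192189559966767 -0.9702957262759965
```

View pics/t2.png

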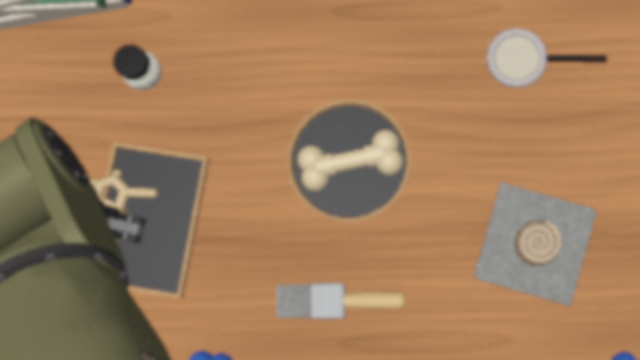

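The top view crop shows the vertebra lifted out of the oblong tray, the ammonite on the mat (540,242), and the jar, lens and brush unmoved.

```bash
python3 -m pendant '[{"offset":[-1,-2.2,0],"angular":[0,0,4],"grip":0.3},{"offset":[-2.5,-5.4,0],"angular":[0,0,9],"grip":0.3},{"offset":[-4,-8.6,0],"angular":[0,0,14],"grip":0.3},{"offset":[-5.5,-11.8,0],"angular":[0,0,19],"grip":0.3},{"offset":[-7,-15,0],"angular":[0,0,24],"grip":0.3},{"offset":[-8.5,-18.2,0],"angular":[0,0,29],"grip":0.3},{"offset":[-10,-21.5,0],"angular":[0,0,34],"grip":0.3},{"offset":[-11.5,-24.8,0],"angular":[0,0,39],"grip":0.3}]'
python3 -c "
from h import *
print(deltas(get_state(),(.6076,-.337,.14),14))"
```

```text
t: 10.97
tcp_pos: [0.5364, 0.0803, 0.1428]
tcp_rot: [-1.432, -2.794, 0.002]
ft_force: [0.9, 0.3, -0.9]
gripper_width: 0.0412
grip_force: 40.6
(array([-38.04, -18.59,   0.27]), np.float64(21.727073890877605))
```

```bash
python3 -m pendant '[{"offset":[-3,-1.5,0],"angular":[0,0,4],"grip":0.3},{"offset":[-6.2,-3,0],"angular":[0,0,8],"grip":0.3},{"offset":[-9.4,-4.6,0],"angular":[0,0,12],"grip":0.3},{"offset":[-12.6,-6.2,0],"angular":[0,0,16],"grip":0.3},{"offset":[-15.8,-7.7,0],"angular":[0,0,19],"grip":0.3},{"offset":[-19,-9.3,0],"angular":[0,0,21.7],"grip":0.3},{"offset":[-22.2,-10.8,0],"angular":[0,0,21.7],"grip":0.3},{"offset":[-25.4,-12.4,0],"angular":[0,0,21.7],"grip":0.3}]'
python3 -c "
from h import *
print(deltas(get_state(),(.6076,-.337,.08),14))"
```

```text
t: 11.63
tcp_pos: [0.5853, -0.1979, 0.1425]
tcp_rot: [-1.927, -2.478, 0.001]
ft_force: [-0.6, 0.3, -0.6]
gripper_width: 0.0414
grip_force: 40.6
(array([-14.04,  -1.25,   6.23]), np.float64(0.24421820055208343))
```

```bash
python3 -m pendant '[{"offset":[-3,-0.3,0],"angular":[0,0,0],"grip":0.3},{"offset":[-6.5,-0.6,0],"angular":[0,0,0],"grip":0.3},{"offset":[-10,-0.9,1],"angular":[0,0,0],"grip":0.3},{"offset":[-12.5,-1.1,2.5],"angular":[0,0,0],"grip":0.3},{"offset":[-14,-1.2,4.5],"angular":[0,0,0],"grip":0.3},{"offset":[-14,-1.2,6.2],"angular":[0,0,0],"grip":0.3},{"offset":[-14,-1.2,6.2],"angular":[0,0,0],"grip":0.3},{"offset":[-14,-1.2,6.2],"angular":[0,0,0],"grip":0.3}]'
python3 -c "
from h import *
print(deltas(get_state(),(.6076,-.337,.03),14))"
```

```text
t: 12.3
tcp_pos: [0.6079, -0.3344, 0.0801]
tcp_rot: [-1.926, -2.477, 0.0]
ft_force: [-0.8, -0.2, -0.4]
gripper_width: 0.0413
grip_force: 40.6
(array([-0.26, -0.08,  5.01]), np.float64(0.26694803777276377))
```

```bash
python3 -m pendant '[{"offset":[-0.2,-0.1,1.5],"angular":[0,0,0.2],"grip":0.3},{"offset":[-0.2,-0.1,3],"angular":[0,0,0.2],"grip":0.3},{"offset":[-0.2,-0.1,4],"angular":[0,0,0.2],"grip":0.3},{"offset":[-0.2,-0.1,4.7],"angular":[0,0,0.2],"grip":0.3},{"offset":[-0.2,-0.1,5],"angular":[0,0,0.2],"grip":0.3},{"offset":[-0.2,-0.1,5.2],"angular":[0,0,0.2],"grip":0.3},{"offset":[-0.2,-0.1,5.3],"angular":[0,0,0.2],"grip":0.3},{"offset":[-0.2,-0.1,5.4],"angular":[0,0,0.2],"grip":0.3}]'
```

```text
t: 12.97
tcp_pos: [0.6084, -0.3373, 0.0283]
tcp_rot: [1.932, 2.476, 0.0]
ft_force: [0.1, 0.4, -1.7]
gripper_width: 0.0412
grip_force: 40.6
```

```bash
python3 -m pendant '[{"offset":[0,0,0.1],"angular":[0,0,0],"grip":0.3},{"offset":[0,0,0.2],"angular":[0,0,0],"grip":0.3},{"offset":[0,0,0.2],"angular":[0,0,0],"grip":0.3},{"offset":[0,0,0.3],"angular":[0,0,0],"grip":0.3},{"offset":[0,0,0.3],"angular":[0,0,0],"grip":0.3},{"offset":[0,0,0.3],"angular":[0,0,0],"grip":0.3},{"offset":[0,0,0.3],"angular":[0,0,0],"grip":0.3},{"offset":[0,0,0.3],"angular":[0,0,0],"grip":0.3}]'
```

```text
t: 13.63
tcp_pos: [0.6083, -0.3373, 0.0254]
tcp_rot: [1.932, 2.476, 0.0]
ft_force: [-1.5, 2.3, 5.1]
gripper_width: 0.0416
grip_force: 41.1
```

```bash
python3 -m pendant '[{"offset":[0,0,0],"angular":[0,0,0],"grip":0.7},{"offset":[0,0,0],"angular":[0,0,0],"grip":0.7},{"offset":[0,0,0],"angular":[0,0,0],"grip":0.7},{"offset":[0,0,0],"angular":[0,0,0],"grip":0.7},{"offset":[0,0,-1.5],"angular":[0,0,0],"grip":0.7},{"offset":[0,0,-5],"angular":[0,0,0],"grip":0.7},{"offset":[0,0,-9],"angular":[0,0,0],"grip":0.7},{"offset":[0,0,-13],"angular":[0,0,0],"grip":0.7}]' 40
python3 - <<'E'
from vert import *
st=get_state();print(deltas(st,(.575,.10,.19),15))
p,d=get_image("wrist");cv2.imwrite("pics/w3.png",p[:,:,::-1]);C=cam("wrist",st)
vert(C,p,d,(.613,-.35))
E
```

```text
t: 14.3
tcp_pos: [0.6078, -0.337, 0.1573]
tcp_rot: [-1.932, -2.477, 0.0]
ft_force: [-0.0, -1.6, -0.1]
gripper_width: 0.0597
grip_force: 0.0
(array([43.18,  7.44, -3.26]), np.float64(-0.9293781679504178))
spool [ 0.5999 -0.3381] r 0.014606942422688007 xdir -66.3522190589957 wing line -163.3347649043383 span 0.08625471967414701 1092
```

View pics/w3.png

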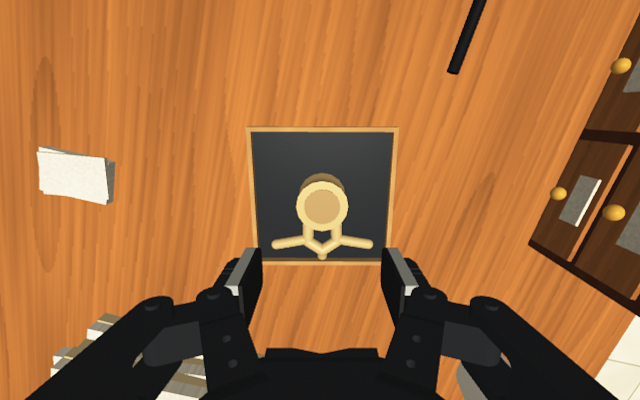

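The vertebra stands upright in the square tray, with its spool at (322,206) and its wings inside the rim. Next is the bone.

```bash
python3 -m pendant '[{"offset":[3,0.5,-2],"angular":[0,0,-1],"grip":0.6},{"offset":[7,1.2,-3.3],"angular":[0,0,-1],"grip":0.6},{"offset":[11,1.9,-3.3],"angular":[0,0,-1],"grip":0.6},{"offset":[15,2.6,-3.3],"angular":[0,0,-1],"grip":0.6},{"offset":[19,3.3,-3.3],"angular":[0,0,-1],"grip":0.6},{"offset":[23,4,-3.3],"angular":[0,0,-1],"grip":0.6},{"offset":[27,4.7,-3.3],"angular":[0,0,-1],"grip":0.6},{"offset":[31,5.4,-3.3],"angular":[0,0,-1],"grip":0.6}]' 40
python3 -c "
from h import *
print(deltas(get_state(),(.575,.10,.19),15))"
```

```text
t: 15.02
tcp_pos: [0.5847, -0.0215, 0.189]
tcp_rot: [1.91, 2.493, 0.001]
ft_force: [1.7, -0.2, -0.3]
gripper_width: 0.0512
grip_force: 0.0
(array([11.98,  2.22, -0.1 ]), np.float64(0.061624359245925575))
```

```bash
python3 -m pendant '[{"offset":[4,0.7,0],"angular":[0,0,0],"grip":0.6},{"offset":[8,1.4,0],"angular":[0,0,0],"grip":0.6},{"offset":[11,2,0],"angular":[0,0,0],"grip":0.6},{"offset":[12,2.2,0],"angular":[0,0,0],"grip":0.6},{"offset":[12,2.2,0],"angular":[0,0,0],"grip":0.6},{"offset":[12,2.2,0],"angular":[0,0,0],"grip":0.6},{"offset":[12,2.2,0],"angular":[0,0,0],"grip":0.6},{"offset":[12,2.2,0],"angular":[0,0,0],"grip":0.6}]' 40
cat > bone.py <<'E'
from h import *
def bone(C,p,d,c0):
    X=cloud(C,d);hsv=cv2.cvtColor(p,cv2.COLOR_RGB2HSV)
    s=((X[...,2]>.017)&(X[...,2]<.05)&(np.hypot(X[...,0]-c0[0],X[...,1]-c0[1])<.075)&(hsv[...,2]>110)).astype(np.uint8)
    n=cv2.connectedComponentsWithStats(s);i=1+np.argmax(n[2][1:,4]);m=n[1]==i
    w=X[m][:,:2]*1000; r=cv2.minAreaRect(w.astype(np.float32)); a=np.radians(r[2]+(0 if r[1][0]>r[1][1] else 90)); e=np.array([np.cos(a),np.sin(a)])
    q=(w-r[0])@e; sh=w[abs(q)<12]; t=(sh-r[0])@[-e[1],e[0]]
    print("bone",np.round(r[0],1),np.round(r[1],1),"axis",round(np.degrees(a),1),"z",np.percentile(X[m][:,2],[5,95]).round(3),"shaft lateral",t.min().round(1),t.max().round(1))
def dish(C,p,d,c0):
    X=cloud(C,d);hsv=cv2.cvtColor(p,cv2.COLOR_RGB2HSV)
    g=((hsv[...,1]<70)&(hsv[...,2]<95)&(abs(X[...,2]-.004)<.006)&(np.hypot(X[...,0]-c0[0],X[...,1]-c0[1])<.08)).astype(np.uint8);g=cv2.morphologyEx(g,cv2.MORPH_OPEN,np.ones((5,5)))
    print("dish",cv2.minEnclosingCircle(plane(C,np.argwhere(g)[:,::-1],.004)[:,:2].astype(np.float32)*1000))
E
python3 - <<'E'
from bone import *
st=get_state();p,d=get_image("wrist");cv2.imwrite("pics/w4.png",p[:,:,::-1]);C=cam("wrist",st)
bone(C,p,d,(.5715,.107));dish(C,p,d,(.5715,.107));print(st["tcp_pos"])
E
```

```text
t: 15.68
tcp_pos: [0.5754, 0.0969, 0.1881]
tcp_rot: [1.913, 2.492, 0.0]
ft_force: [0.6, 0.5, 0.1]
gripper_width: 0.0512
grip_force: 0.0
bone [568.7 104.8] [ 53.2 118.6] axis 100.7 z [0.024 0.035] shaft lateral -10.0 9.7
dish ((570.5955200195312, 105.98033142089844), 67.8591079711914)
[0.57540969 0.09692635 0.18807596]
```

View pics/w4.png

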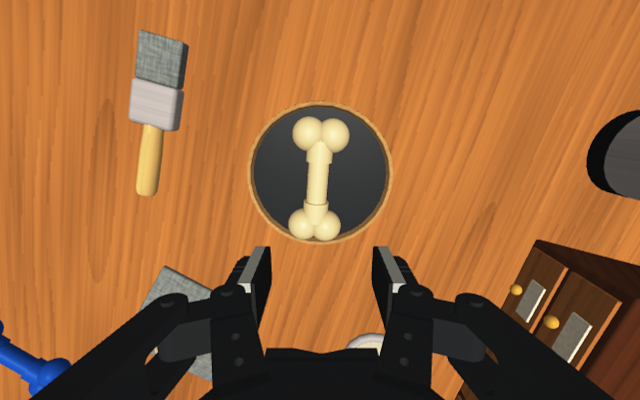

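```bash
python3 - <<'E'
from h import *
st=get_state();C=cam("wrist",st);a,b,c,e=plane(C,[(321,133),(314.5,224),(319,165),(316,197)],.028)[:,:2]
print(a,b,(a+b)/2,np.degrees(np.arctan2(*(a-b)[::-1])),np.degrees(np.arctan2(*(c-e)[::-1])))
for ang in (10.7,13): print(deltas(st,(.5695,.1048,.027),ang))
E
```

```text
[0.56064166 0.14947325] [0.57718648 0.06253097] [0.56891407 0.10600211] 100.77436600645026 99.52812411934664
(array([ 0.91, -0.37, 16.1 ]), np.float64(4.277439649557223))
(array([ 0.91, -0.37, 16.1 ]), np.float64(1.9774396544290198))
```

The bone runs up the dish from knob pair (315,224) to (321,133), with its axis at about 100.6° and its shaft centred at (0.569, 0.105). The mat and brush are clear of the descent.

```bash
python3 -m pendant '[{"offset":[0.9,-0.4,4],"angular":[0,0,4.4],"grip":0.55},{"offset":[0.9,-0.4,8],"angular":[0,0,4.4],"grip":0.55},{"offset":[0.9,-0.4,11],"angular":[0,0,4.4],"grip":0.55},{"offset":[0.9,-0.4,13],"angular":[0,0,4.4],"grip":0.55},{"offset":[0.9,-0.4,15],"angular":[0,0,4.4],"grip":0.55},{"offset":[0.9,-0.4,15.9],"angular":[0,0,4.4],"grip":0.55},{"offset":[0.9,-0.4,15.9],"angular":[0,0,4.4],"grip":0.55},{"offset":[0.9,-0.4,15.9],"angular":[0,0,4.4],"grip":0.55}]' 40
python3 -c "
from h import *
print(deltas(get_state(),(.5692,.1052,.028),10.7))"
```

```text
t: 16.4
tcp_pos: [0.5693, 0.1055, 0.0294]
tcp_rot: [2.006, 2.418, 0.0]
ft_force: [0.2, -0.2, 0.3]
gripper_width: 0.0472
grip_force: 0.0
(array([-0.03, -0.02,  0.14]), np.float64(-0.06697815625713588))
```

```bash
python3 -m pendant '[{"offset":[0,0,0.1],"angular":[0,0,0],"grip":0.1},{"offset":[0,0,0.1],"angular":[0,0,0],"grip":0.1},{"offset":[0,0,0.1],"angular":[0,0,0],"grip":0.1},{"offset":[0,0,0.1],"angular":[0,0,0],"grip":0.1},{"offset":[0,0,0.1],"angular":[0,0,0],"grip":0.1},{"offset":[0,0,0.1],"angular":[0,0,0],"grip":0.1},{"offset":[0,0,0.1],"angular":[0,0,0],"grip":0.1},{"offset":[0,0,0.1],"angular":[0,0,0],"grip":0.1}]' 40
```

```text
t: 17.07
tcp_pos: [0.5697, 0.106, 0.0291]
tcp_rot: [2.004, 2.417, 0.002]
ft_force: [-0.4, -0.7, 7.3]
gripper_width: 0.0185
grip_force: 39.2
```

```bash
python3 -m pendant '[{"offset":[0,0,-1],"angular":[0,0,0],"grip":0.1},{"offset":[0,0,-3],"angular":[0,0,0],"grip":0.1},{"offset":[0,0,-6],"angular":[0,0,0],"grip":0.1},{"offset":[0,0,-9],"angular":[0,0,0],"grip":0.1},{"offset":[0,0,-9],"angular":[0,0,0],"grip":0.1},{"offset":[0,0,-9],"angular":[0,0,0],"grip":0.1},{"offset":[0,0,-9],"angular":[0,0,0],"grip":0.1},{"offset":[0,0,-9],"angular":[0,0,0],"grip":0.1}]' 40
python3 - <<'E'
from bone import *
st=get_state();print(deltas(st,(.5062,.3478,.12),79))
p,d=get_image("wrist");cv2.imwrite("pics/w5.png",p[:,:,::-1]);C=cam("wrist",st);dish(C,p,d,(.5715,.107))
E
```

```text
t: 17.73
tcp_pos: [0.5684, 0.1059, 0.1168]
tcp_rot: [-2.004, -2.417, 0.002]
ft_force: [-0.4, -0.3, -1.3]
gripper_width: 0.0183
grip_force: 39.4
(array([24.92, -1.63, -0.31]), np.float64(-68.32720806740932))
dish ((570.572265625, 105.97892761230469), 67.96046447753906)
```

View pics/w5.png

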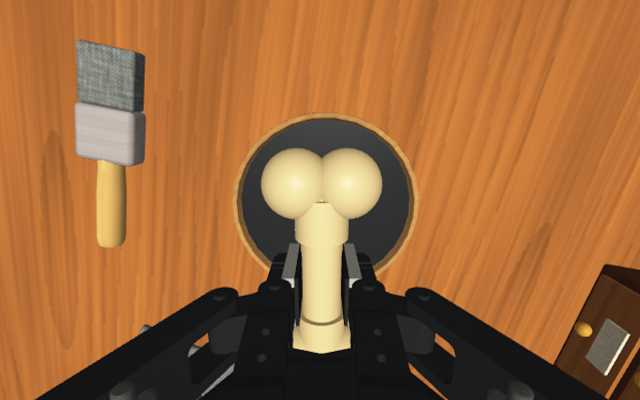

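The bone is held level and centred between the jaws, with its knobs at (321,183). The dish is empty at (0.5706, 0.106).

```bash
python3 -m pendant '[{"offset":[2.5,-0.2,0],"angular":[0,0,-6],"grip":0.1},{"offset":[5.5,-0.4,0],"angular":[0,0,-12],"grip":0.1},{"offset":[9,-0.6,0],"angular":[0,0,-18],"grip":0.1},{"offset":[12.5,-0.8,0],"angular":[0,0,-25],"grip":0.1},{"offset":[16,-1,0],"angular":[0,0,-32],"grip":0.1},{"offset":[19,-1.2,0],"angular":[0,0,-39],"grip":0.1},{"offset":[22,-1.4,0],"angular":[0,0,-46],"grip":0.1},{"offset":[24,-1.6,0],"angular":[0,0,-53],"grip":0.1}]'
python3 -c "
from h import *
print(deltas(get_state(),(.5062,.3478,.07),79))"
```

```text
t: 18.45
tcp_pos: [0.5075, 0.3411, 0.1168]
tcp_rot: [-0.704, -3.06, 0.001]
ft_force: [-0.2, 0.5, -1.2]
gripper_width: 0.0188
grip_force: 39.4
(array([0.41, 0.55, 4.68]), np.float64(-14.905753117093198))
```

```bash
python3 -m pendant '[{"offset":[0.4,0.5,0],"angular":[0,0,-6],"grip":0.1},{"offset":[0.4,0.5,0.5],"angular":[0,0,-12],"grip":0.1},{"offset":[0.4,0.5,1.5],"angular":[0,0,-14.9],"grip":0.1},{"offset":[0.4,0.5,3],"angular":[0,0,-14.9],"grip":0.1},{"offset":[0.4,0.5,4.7],"angular":[0,0,-14.9],"grip":0.1},{"offset":[0.4,0.5,4.7],"angular":[0,0,-14.9],"grip":0.1},{"offset":[0.4,0.5,4.7],"angular":[0,0,-14.9],"grip":0.1},{"offset":[0.4,0.5,4.7],"angular":[0,0,-14.9],"grip":0.1}]'
python3 - <<'E'
from h import *
st=get_state();print(deltas(st,(.5062,.3478,.034),79))
E
```

```text
t: 19.12
tcp_pos: [0.5077, 0.3452, 0.0713]
tcp_rot: [0.313, 3.126, 0.0]
ft_force: [0.5, 0.3, -0.7]
gripper_width: 0.0183
grip_force: 39.3
(array([0.2 , 0.23, 3.73]), np.float64(-0.4359114284895753))
```

```bash
python3 -m pendant '[{"offset":[0.2,0.2,1],"angular":[0,0,-0.4],"grip":0.1},{"offset":[0.2,0.2,2],"angular":[0,0,-0.4],"grip":0.1},{"offset":[0.2,0.2,3],"angular":[0,0,-0.4],"grip":0.1},{"offset":[0.2,0.2,3.5],"angular":[0,0,-0.4],"grip":0.1},{"offset":[0.2,0.2,3.7],"angular":[0,0,-0.4],"grip":0.1},{"offset":[0.2,0.2,3.8],"angular":[0,0,-0.4],"grip":0.1},{"offset":[0.2,0.2,3.9],"angular":[0,0,-0.4],"grip":0.1},{"offset":[0.2,0.2,3.9],"angular":[0,0,-0.4],"grip":0.1}]'
python3 -m pendant '[{"offset":[0,0,0.1],"angular":[0,0,0],"grip":0.1},{"offset":[0,0,0.1],"angular":[0,0,0],"grip":0.1},{"offset":[0,0,0.2],"angular":[0,0,0],"grip":0.1},{"offset":[0,0,0.2],"angular":[0,0,0],"grip":0.1},{"offset":[0,0,0.3],"angular":[0,0,0],"grip":0.1},{"offset":[0,0,0.3],"angular":[0,0,0],"grip":0.1},{"offset":[0,0,0.3],"angular":[0,0,0],"grip":0.1},{"offset":[0,0,0.3],"angular":[0,0,0],"grip":0.1}]'
```

```text
t: 19.78
tcp_pos: [0.506, 0.3475, 0.032]
tcp_rot: [0.302, 3.127, 0.0]
ft_force: [0.2, -0.2, -1.7]
gripper_width: 0.0182
grip_force: 39.4
t: 20.45
tcp_pos: [0.506, 0.3475, 0.0292]
tcp_rot: [0.302, 3.127, 0.0]
ft_force: [-1.5, -1.2, 4.3]
gripper_width: 0.0186
grip_force: 39.9
```

```bash
python3 -m pendant '[{"offset":[0,0,0],"angular":[0,0,0],"grip":0.5},{"offset":[0,0,0],"angular":[0,0,0],"grip":0.5},{"offset":[0,0,0],"angular":[0,0,0],"grip":0.5},{"offset":[0,0,0],"angular":[0,0,0],"grip":0.5},{"offset":[0,0,-2],"angular":[0,0,0],"grip":0.5},{"offset":[0,0,-6],"angular":[0,0,0],"grip":0.5},{"offset":[0,0,-10],"angular":[0,0,0],"grip":0.5},{"offset":[0,0,-14],"angular":[0,0,0],"grip":0.5}]' 40
python3 - <<'E'
from bone import *
st=get_state();print(st["qpos"].round(2),deltas(st,(.4654,-.114,.17),149))
p,d=get_image("wrist");cv2.imwrite("pics/w6.png",p[:,:,::-1]);C=cam("wrist",st);bone(C,p,d,(.506,.348))
E
```

```text
t: 21.12
tcp_pos: [0.5056, 0.3472, 0.1704]
tcp_rot: [-0.302, -3.126, 0.001]
ft_force: [0.5, -0.3, 0.5]
gripper_width: 0.0429
grip_force: 0.0
[ 0.54  0.51  1.42  0.    1.21 -0.84] (array([ -4.88, -46.04,   0.06]), np.float64(-70.03264691867955))
bone [506.4 347.5] [ 53.4 118.7] axis 169.4 z [0.024 0.035] shaft lateral -9.1 9.6
```

View pics/w6.png

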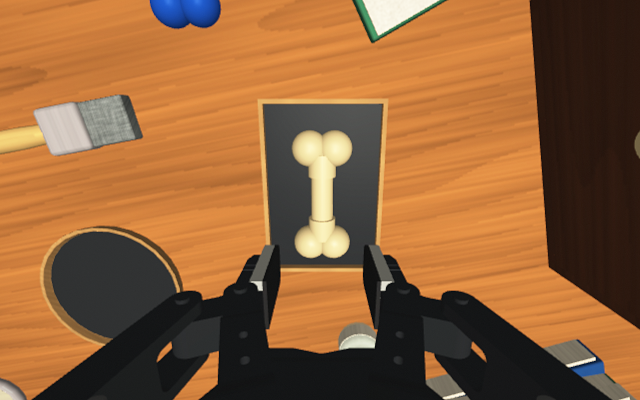

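The bone lies in the middle of the oblong tray, lengthwise: centre (506.4, 347.5) mm and axis 169.4° against the tray's 169.1°. Now the ammonite.

```bash
python3 -m pendant '[{"offset":[-0.3,-3,0],"angular":[0,0,5],"grip":0.8},{"offset":[-0.7,-6.5,0],"angular":[0,0,10],"grip":0.8},{"offset":[-1.1,-10,0],"angular":[0,0,15],"grip":0.8},{"offset":[-1.5,-14,0],"angular":[0,0,20],"grip":0.8},{"offset":[-1.9,-18,0],"angular":[0,0,25],"grip":0.8},{"offset":[-2.3,-22,0],"angular":[0,0,30],"grip":0.8},{"offset":[-2.7,-26,0],"angular":[0,0,35],"grip":0.8},{"offset":[-3.1,-30,0],"angular":[0,0,40],"grip":0.8}]' 40
python3 -c "
from h import *
print(deltas(get_state(),(.4654,-.114,.15),39))"
```

```text
t: 21.83
tcp_pos: [0.4784, 0.0453, 0.1688]
tcp_rot: [1.359, 2.832, 0.0]
ft_force: [1.3, 0.0, 0.9]
gripper_width: 0.0683
grip_force: 0.0
(array([-11.62, -10.98,   1.88]), np.float64(-0.26471559782372367))
```

```bash
python3 -m pendant '[{"offset":[-2.5,-2.3,0.5],"angular":[0,0,0],"grip":0.8},{"offset":[-5,-4.7,1],"angular":[0,0,0],"grip":0.8},{"offset":[-7.7,-7.2,1.5],"angular":[0,0,0],"grip":0.8},{"offset":[-10.2,-9.6,1.9],"angular":[0,0,0],"grip":0.8},{"offset":[-11.6,-11,1.9],"angular":[0,0,0],"grip":0.8},{"offset":[-11.6,-11,1.9],"angular":[0,0,0],"grip":0.8},{"offset":[-11.6,-11,1.9],"angular":[0,0,0],"grip":0.8},{"offset":[-11.6,-11,1.9],"angular":[0,0,0],"grip":0.8}]' 40
python3 - <<'E'
from h import *
st=get_state();p,d=get_image("wrist");C=cam("wrist",st);X=cloud(C,d)
s=(X[...,2]>.02)&(X[...,2]<.045)&(np.hypot(X[...,0]-.465,X[...,1]+.1135)<.04)
c,r=cv2.minEnclosingCircle(X[s][:,:2].astype(np.float32));print(c,r)
print(deltas(st,(*c,.027),39))
E
```

```text
t: 22.5
tcp_pos: [0.4664, -0.112, 0.1498]
tcp_rot: [-1.353, -2.835, -0.0]
ft_force: [0.6, 0.6, 0.2]
gripper_width: 0.0681
grip_force: 0.0
(0.46462127566337585, -0.11415416747331619) 0.026867112144827843
(array([-0.06, -0.28, 12.28]), np.float64(-0.0385387651483029))
```

```bash
python3 -m pendant '[{"offset":[-0.1,-0.2,4],"angular":[0,0,0],"grip":0.8},{"offset":[-0.1,-0.2,8],"angular":[0,0,0],"grip":0.8},{"offset":[-0.1,-0.2,10],"angular":[0,0,0],"grip":0.8},{"offset":[-0.1,-0.2,11.5],"angular":[0,0,0],"grip":0.8},{"offset":[-0.1,-0.2,12.1],"angular":[0,0,0],"grip":0.8},{"offset":[-0.1,-0.2,12.2],"angular":[0,0,0],"grip":0.8},{"offset":[-0.1,-0.2,12.2],"angular":[0,0,0],"grip":0.8},{"offset":[-0.1,-0.2,12.2],"angular":[0,0,0],"grip":0.8}]' 40
python3 -m pendant '[{"offset":[0,0,0],"angular":[0,0,0],"grip":0.4},{"offset":[0,0,0],"angular":[0,0,0],"grip":0.4},{"offset":[0,0,0],"angular":[0,0,0],"grip":0.4},{"offset":[0,0,0],"angular":[0,0,0],"grip":0.4},{"offset":[0,0,0],"angular":[0,0,0],"grip":0.4},{"offset":[0,0,0],"angular":[0,0,0],"grip":0.4},{"offset":[0,0,0],"angular":[0,0,0],"grip":0.4},{"offset":[0,0,0],"angular":[0,0,0],"grip":0.4}]' 40
python3 -m pendant '[{"offset":[0,0,-1],"angular":[0,0,0],"grip":0.4},{"offset":[0,0,-3],"angular":[0,0,0],"grip":0.4},{"offset":[0,0,-6],"angular":[0,0,0],"grip":0.4},{"offset":[0,0,-8],"angular":[0,0,0],"grip":0.4},{"offset":[0,0,-8],"angular":[0,0,0],"grip":0.4},{"offset":[0,0,-8],"angular":[0,0,0],"grip":0.4},{"offset":[0,0,-8],"angular":[0,0,0],"grip":0.4},{"offset":[0,0,-8],"angular":[0,0,0],"grip":0.4}]' 40
python3 -c "
from h import *
print(deltas(get_state(),(.5706,.106,.1),39))"
```

```text
t: 23.22
tcp_pos: [0.4661, -0.1143, 0.029]
tcp_rot: [1.352, 2.834, 0.0]
ft_force: [0.8, -0.4, -0.0]
gripper_width: 0.0687
grip_force: 0.0
t: 23.88
tcp_pos: [0.466, -0.1144, 0.0291]
tcp_rot: [1.353, 2.834, 0.001]
ft_force: [-1.9, 1.8, 8.4]
gripper_width: 0.052
grip_force: 40.7
t: 24.55
tcp_pos: [0.4649, -0.1142, 0.1069]
tcp_rot: [-1.353, -2.833, 0.0]
ft_force: [0.1, -0.7, -2.1]
gripper_width: 0.0519
grip_force: 43.4
(array([10.47, 22.07,  0.68]), np.float64(-0.034494299876058676))
```

```bash
python3 -m pendant '[{"offset":[1.2,2.5,0],"angular":[0,0,0],"grip":0.4},{"offset":[2.7,5.6,0],"angular":[0,0,0],"grip":0.4},{"offset":[4.2,8.8,0],"angular":[0,0,0],"grip":0.4},{"offset":[5.7,12,0],"angular":[0,0,0],"grip":0.4},{"offset":[7.2,15.2,0],"angular":[0,0,0],"grip":0.4},{"offset":[8.7,18.4,0],"angular":[0,0,0],"grip":0.4},{"offset":[10,21,0],"angular":[0,0,0],"grip":0.4},{"offset":[10.5,22.1,0],"angular":[0,0,0],"grip":0.4}]' 40
python3 -m pendant '[{"offset":[0,0,0],"angular":[0,0,0],"grip":0.4},{"offset":[0,0,1],"angular":[0,0,0],"grip":0.4},{"offset":[0,0,3],"angular":[0,0,0],"grip":0.4},{"offset":[0,0,5],"angular":[0,0,0],"grip":0.4},{"offset":[0,0,5],"angular":[0,0,0],"grip":0.4},{"offset":[0,0,5],"angular":[0,0,0],"grip":0.4},{"offset":[0,0,5],"angular":[0,0,0],"grip":0.4},{"offset":[0,0,5],"angular":[0,0,0],"grip":0.4}]' 40
python3 -c "
from h import *
print(deltas(get_state(),(.5706,.106,.031),39))"
```

```text
t: 25.22
tcp_pos: [0.5716, 0.1094, 0.1065]
tcp_rot: [-1.349, -2.835, 0.001]
ft_force: [-0.4, -0.7, -1.9]
gripper_width: 0.0518
grip_force: 43.4
t: 25.88
tcp_pos: [0.5717, 0.1058, 0.059]
tcp_rot: [1.353, 2.834, 0.001]
ft_force: [0.6, -0.1, -1.2]
gripper_width: 0.052
grip_force: 43.4
(array([ 0.08, -0.08,  2.8 ]), np.float64(-0.06433905338734291))
```

```bash
python3 -m pendant '[{"offset":[0.1,-0.1,1],"angular":[0,0,0],"grip":0.4},{"offset":[0.1,-0.1,2],"angular":[0,0,0],"grip":0.4},{"offset":[0.1,-0.1,2.5],"angular":[0,0,0],"grip":0.4},{"offset":[0.1,-0.1,2.8],"angular":[0,0,0],"grip":0.4},{"offset":[0.1,-0.1,2.8],"angular":[0,0,0],"grip":0.4},{"offset":[0.1,-0.1,2.9],"angular":[0,0,0],"grip":0.4},{"offset":[0.1,-0.1,2.9],"angular":[0,0,0],"grip":0.4},{"offset":[0.1,-0.1,2.9],"angular":[0,0,0],"grip":0.4}]' 40
python3 -m pendant '[{"offset":[0,0,0.1],"angular":[0,0,0],"grip":0.4},{"offset":[0,0,0.1],"angular":[0,0,0],"grip":0.4},{"offset":[0,0,0.2],"angular":[0,0,0],"grip":0.4},{"offset":[0,0,0.2],"angular":[0,0,0],"grip":0.4},{"offset":[0,0,0.3],"angular":[0,0,0],"grip":0.4},{"offset":[0,0,0.3],"angular":[0,0,0],"grip":0.4},{"offset":[0,0,0.3],"angular":[0,0,0],"grip":0.4},{"offset":[0,0,0.3],"angular":[0,0,0],"grip":0.4}]' 40
```

```text
t: 26.55
tcp_pos: [0.57, 0.1064, 0.0291]
tcp_rot: [1.353, 2.835, 0.0]
ft_force: [-0.6, -0.6, -1.8]
gripper_width: 0.0522
grip_force: 43.4
t: 27.22
tcp_pos: [0.57, 0.1064, 0.0271]
tcp_rot: [1.353, 2.835, 0.0]
ft_force: [-7.9, -1.7, 14.9]
gripper_width: 0.0518
grip_force: 45.1
```

Contact is firm, so I release and back off.

```bash
python3 -m pendant '[{"offset":[0,0,-0.1],"angular":[0,0,0],"grip":0.4},{"offset":[0,0,-0.1],"angular":[0,0,0],"grip":0.8},{"offset":[0,0,-0.1],"angular":[0,0,0],"grip":0.8},{"offset":[0,0,-0.1],"angular":[0,0,0],"grip":0.8},{"offset":[0,0,-0.1],"angular":[0,0,0],"grip":0.8},{"offset":[0,0,-2],"angular":[0,0,0],"grip":0.8},{"offset":[0,0,-6],"angular":[0,0,0],"grip":0.8},{"offset":[0,0,-10],"angular":[0,0,0],"grip":0.8}]' 40
python3 -m pendant '[{"offset":[-4,0,-2],"angular":[0,0,0],"grip":0.8},{"offset":[-8,0,-4],"angular":[0,0,0],"grip":0.8},{"offset":[-12,0,-5],"angular":[0,0,0],"grip":0.8},{"offset":[-12,0,-5],"angular":[0,0,0],"grip":0.8},{"offset":[-12,0,-5],"angular":[0,0,0],"grip":0.8},{"offset":[-12,0,-5],"angular":[0,0,0],"grip":0.8},{"offset":[-12,0,-5],"angular":[0,0,0],"grip":0.8},{"offset":[-12,0,-5],"angular":[0,0,0],"grip":0.8}]' 40
python3 - <<'E'
from bone import *
from vert import *
st=get_state();p,d=get_image("wrist");C=cam("wrist",st);X=cloud(C,d)
s=(X[...,2]>.018)&(X[...,2]<.045)&(np.hypot(X[...,0]-.57,X[...,1]-.106)<.045)
print(cv2.minEnclosingCircle(X[s][:,:2].astype(np.float32)),np.percentile(X[s][:,2],[5,95]));dish(C,p,d,(.5706,.106))
p,d=get_image("top");cv2.imwrite("pics/t3.png",cv2.resize(p[80:330,120:520,::-1],None,fx=2,fy=2));C=cam("top");
X=cloud(C,d)
s=(X[...,2]>.035)&(np.hypot(X[...,0]-.607,X[...,1]+.337)<.03);w=X[s][:,:2];print("spool",s.sum(),cv2.minEnclosingCircle(w.astype(np.float32)))
p2,d2=get_image("scene");cv2.imwrite("pics/s3.png",p2[:,:,::-1])
E
```

```text
t: 27.88
tcp_pos: [0.569, 0.1063, 0.1259]
tcp_rot: [-1.352, -2.833, 0.003]
ft_force: [0.5, -0.0, 0.8]
gripper_width: 0.0682
grip_force: 0.0
t: 28.55
tcp_pos: [0.6446, 0.0143, 0.1753]
tcp_rot: [-1.351, -2.835, 0.001]
ft_force: [-0.3, -1.2, 0.6]
gripper_width: 0.0684
grip_force: 0.0
((0.5693683624267578, 0.10667421668767929), 0.02703835815191269) [0.026937   0.03661126]
dish ((570.815673828125, 105.71440887451172), 67.98873138427734)
spool 269 ((0.6065287590026855, -0.34132951498031616), 0.02545657753944397)
```

View pics/t3.png

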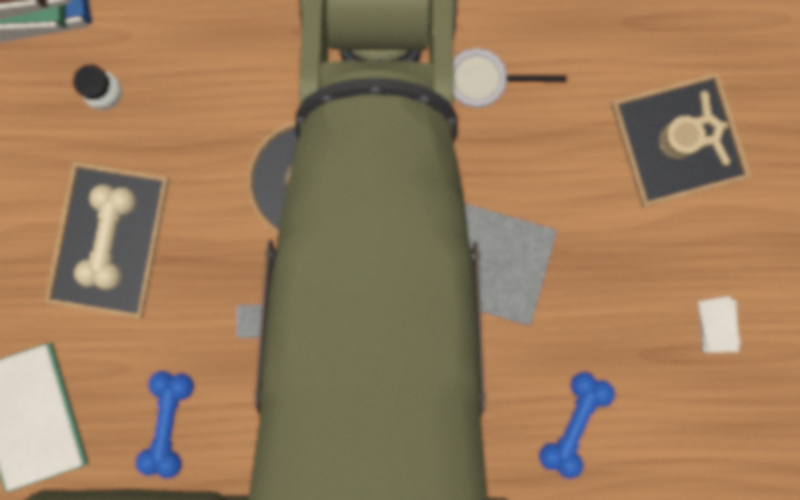

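View pics/s3.png

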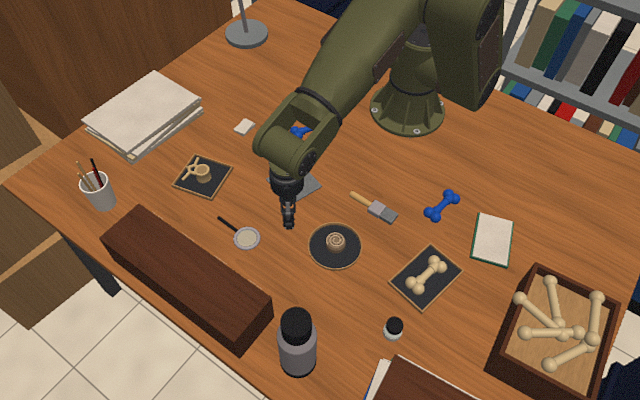

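Both views show all three specimens upright and centred in their own trays: bone (107,237), vertebra (687,133), and ammonite at (336,240) in the scene view. The mat is empty, and the jar, lens and brush are where they started.

```bash
python3 -c "
from bench import *
print(finish_job())"
```

```text
the job is handed in; nothing more can be done
None
```

The job is handed in: the ammonite is in the round dish, the vertebra in the square tray and the bone lengthwise in the oblong tray, all right side up near the middle, with the jar, hand lens and brush left alone.

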